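# Line up the ice-cream tub sizes beside the service bell

### The arm

A 6-joint arm with a two-finger parallel gripper is mounted at the origin on the work surface. World frame = base frame: x ahead of the robot, y to its left, z up, the work surface at z = 0. Lengths are in m, angles in rad, forces in N, time in s.
With the tool pointing down it reaches from about 0.4 to 0.825 m from the base axis. Payload 7 kg.
Tool frame: the origin (TCP) lies between the finger pads; the fingertips stand 25 mm ahead of it and the grasp point (between the pads) lies 6 mm ahead of it (arm.tip_extent is the z of the fingertips in the tool frame, in m); z points along the fingers, x is the direction in which the jaws open and shut, and the axes are right-handed (so a half turn about z gives the same grasp; the last joint's range is limited). The gripper opens to 88 mm and grips with 3 to 60 N. Pads are 19 mm wide; open, the fingers measure 130 mm over their backs; the gripper's body (78 mm by 193 mm) begins 47 mm behind the grasp point.
Start: joints at [1.472, 0.359, 0.012, 0, -1.224, -0.288], TCP at [0.255, 0.625, 0.227] pointing down, gripper open.
Joint ranges: [-3.07, 3.07], [-1.43, 2.12], [-1.02, 1.25], [-3.03, 1.67], [-3.05, -0], [-3.03, 3.03]. Speed limits (rad/s): [2.39, 2.39, 3.01, 3.14, 3.14, 3.14].

### API

Orientations are given as [roll, pitch, yaw] about the fixed x, y, z axes, in that order (R = Rz(yaw) Ry(pitch) Rx(roll)).
In Python, from station import monitor, grab_frame, job_done, arm gives the robot as it stands.
- The arm moves only by the shell command python3 -m jog 'ROWS' [FORCE]. ROWS is JSON, a list that holds one entry, the list of rows, each a list of 7 numbers: the shift along the world's x, y, z in m, then the turn, a rotation vector about the world's x, y, z in rad, then the opening, from 0 (shut) to 1 (fully open). In form: [[[dx, dy, dz, ax, ay, az, claw], ...]]. A call has 1 to 20 rows; each row shifts and turns the commanded pose from where the row before left it; what a row does not reach is not made up. A row lasts 1/8 s, in which the tool goes at most 62.5 mm and 10.7 degrees, less where a joint would pass 70% of its speed; a pose out of reach is approached as far as the arm can. A call is refused whole if a number of a shift passes 0.0625 or a number of a turn 0.188, either way. A call with a gripper value outside its range is refused whole. The fingers move at their own pace and stop on an object; FORCE is the grip in N (left out, the last holds). Time passes only in rows, so rows that do not move let the fingers close. It gives the time, the measured TCP pose, the force and the opening at its end, in the units of the state.
- monitor.get_state(): the state, without advancing time (a new reading comes with each control period).
- grab_frame(name): name is "scene" or "top" or "wrist"; returns a dict with "pixels" (420x560x3 uint8, red, green, blue), "K" (3x3 intrinsics, pixels), "k1" (the pictures are not rectified: a ray, as slopes to the right and down, at radius r is drawn at 1 + k1 r^2 times it, then the intrinsics apply), "view" (4x4, takes a point from world to camera coordinates); the wrist camera has in their place "hand_eye" (4x4, takes a point from camera to tool coordinates, whose origin is the TCP and whose axes are the tool frame's). Camera axes: x right, y down, z forward; pixel columns grow to the right and rows downward; lengths in m; the calibration is good to about 2 mm. A picture is of the moment at which its call begins: read the wrist's pose just before it. There is no depth.
- job_done(): hands the job in, once; it reports no verdict.
The state is a dict: "t": time; "q": joint angles; "qd": joint speeds; "joint_efforts": joint torques, N m; "eef_pos": TCP position; "ee_rot": TCP orientation; "force": force on the tool from outside, world axes, zero at the start; "moment": the same for the moment, N m; "width": finger opening in m.
Only numpy, scipy, OpenCV 4.12 (cv2) and the standard library are available. Lean on these libraries where they do the work, as an engineer would, in place of code of your own. Each camera call takes 0.05 s, during which the arm holds its last target.

### The job

Set out the four closed ice-cream tubs in order of size on the row of four coasters, one centred on each coaster: the smallest on the coaster next to the service bell, and each next larger one further along, so that the largest is farthest from the bell. Keep the tubs upright throughout, and leave the bell and the squeeze bottle where they stand.

Things in the scene. Friction and masses are not known exactly. Their poses are not given: they have to be found in the camera images.
- tub_1_center (a point): the smallest of four upright, closed, straight-sided round paper tubs (white with a card-brown disc on the lid and a brown band): 40 mm in diameter, 44 mm tall, under 0.3 kg, loose and rigid; the point is its centre, half-way up (22 mm above its underside), z up its axis. It starts standing on the counter (z = 0), beyond the row of coasters
- tub_2_center (a point): the second smallest of four upright, closed, straight-sided round paper tubs (white with a card-brown disc on the lid and a brown band): 48 mm in diameter, 58 mm tall, under 0.3 kg, loose and rigid; the point is its centre, half-way up (29 mm above its underside), z up its axis. It starts standing on the counter (z = 0), beyond the row of coasters
- tub_3_center (a point): the second largest of four upright, closed, straight-sided round paper tubs (white with a card-brown disc on the lid and a brown band): 56 mm in diameter, 74 mm tall, under 0.3 kg, loose and rigid; the point is its centre, half-way up (37 mm above its underside), z up its axis. It starts standing on the counter (z = 0), beyond the row of coasters
- tub_4_center (a point): the largest of four upright, closed, straight-sided round paper tubs (white with a card-brown disc on the lid and a brown band): 64 mm in diameter, 92 mm tall, under 0.3 kg, loose and rigid; the point is its centre, half-way up (46 mm above its underside), z up its axis. It starts standing on the counter (z = 0), beyond the row of coasters
- mat_a: one of four identical fixed round coasters (grey with a white edge), 76 mm in diameter and 2 mm thick, about 110 mm apart in a row on a flat dark steel tray 6 mm thick; origin at the centre of its underside, so its top is 2 mm above the origin (8 mm above the counter). The letters say nothing of the order along the row, which changes from start to start
- mat_b: one of four identical fixed round coasters (grey with a white edge), 76 mm in diameter and 2 mm thick, about 110 mm apart in a row on a flat dark steel tray 6 mm thick; origin at the centre of its underside, so its top is 2 mm above the origin (8 mm above the counter). The letters say nothing of the order along the row, which changes from start to start
- mat_c: one of four identical fixed round coasters (grey with a white edge), 76 mm in diameter and 2 mm thick, about 110 mm apart in a row on a flat dark steel tray 6 mm thick; origin at the centre of its underside, so its top is 2 mm above the origin (8 mm above the counter). The letters say nothing of the order along the row, which changes from start to start
- mat_d: one of four identical fixed round coasters (grey with a white edge), 76 mm in diameter and 2 mm thick, about 110 mm apart in a row on a flat dark steel tray 6 mm thick; origin at the centre of its underside, so its top is 2 mm above the origin (8 mm above the counter). The letters say nothing of the order along the row, which changes from start to start
- bell: the service bell: brass dome on a black foot, 76 mm in diameter and 54 mm high, loose, standing on the counter just past one end of the row (either end), about 110 mm from the nearest coaster; origin at the centre of its underside
- bottle: a topping squeeze bottle with a black nozzle, 54 mm in diameter and 138 mm tall, loose, standing just past the other end of the row; origin at the centre of its underside. Not to be moved
Things that resemble listed ones, but are neither listed nor needed, are in the scene too. Leave any purple or red look-alike of the part that bears tub_2_center alone.

How it is judged:
By the outcome, as a careful person would: the job done as asked, in the order asked, and still so for the second after the job is handed in, with the robot touching nothing.
It also fails if it takes over 106 s, if anything falls off the work surface, if the arm or the gripper's body presses on something with over 40 N, if the wrist force passes 120 N, or if a joint passes its speed limit or range.

## Working session

There is one attempt and no reset: what is moved stays moved. The work goes in short steps, Python scripts to look and compute and a shell command to move; the robot and the scene stay as the last step left them, time stands still between calls to the robot, and variables do not carry over. Pictures are saved under pics/ and viewed, and the job is handed in when it is done.

```bash
ls; mkdir -p pics
python3 - <<'E'
from station import monitor, grab_frame, arm
import cv2
print(monitor.get_state())
for n in ("scene","top","wrist"):
    f=grab_frame(n); cv2.imwrite(f"pics/{n}0.png",f["pixels"][:,:,::-1]); print(n,f["K"],f["k1"],f.get("view",f.get("hand_eye")))
print(arm.tip_extent)
E
```

```text
pics
{'t': 0.0, 'q': array([ 1.47211351e+00,  3.59394582e-01,  1.10615761e-02, -3.51099829e-04,
       -1.22407616e+00, -2.88090837e-01]), 'qd': array([ 1.78399673e-03,  1.07890361e-03, -2.80769874e-04, -3.39023423e-04,
        8.20722719e-05, -5.30016782e-04]), 'joint_efforts': array([ 5.64721831e-04, -5.82716238e+01,  2.93055475e+01,  6.99728832e+00,
        6.95289214e-03, -1.73808612e-04]), 'eef_pos': array([0.25445876, 0.62468235, 0.22621871]), 'ee_rot': array([-3.14145082e+00, -1.64015267e-03, -1.95768967e+00]), 'force': array([-0.07307421,  0.52617737, -0.16095816]), 'moment': array([ 0.02226744, -0.03535489, -0.05478838]), 'width': 0.08760210839138592}
scene [[508.37326492   0.         287.77749303]
 [  0.         508.37326492 208.38203089]
 [  0.           0.           1.        ]] -0.15973627621333567 [[ 0.78582615  0.61829484 -0.01373889 -0.47613069]
 [ 0.32653212 -0.43366972 -0.83982578 -0.14017479]
 [-0.52521809  0.65547087 -0.54268213  1.35981617]
 [ 0.          0.          0.          1.        ]]
top [[396.56734844   0.         279.93270396]
 [  0.         396.56734844 209.70389881]
 [  0.           0.           1.        ]] 0.015735353077946917 [[-0.02136397 -0.99967372  0.01400117  0.0182303 ]
 [-0.98880096  0.0190585  -0.14801837  0.60865137]
 [ 0.14770323 -0.01700663 -0.9888855   0.89656822]
 [ 0.          0.          0.          1.        ]]
wrist [[353.67250979   0.         278.54270089]
 [  0.         353.67250979 202.56323638]
 [  0.           0.           1.        ]] -0.022345127175495243 [[ 9.99999204e-01 -1.18877976e-03 -4.22615289e-04 -3.87000038e-04]
 [ 1.25746630e-03  9.66401025e-01  2.57035945e-01 -7.01858840e-02]
 [ 1.02856719e-04 -2.57036272e-01  9.66401751e-01 -1.58283776e-01]
 [ 0.00000000e+00  0.00000000e+00  0.00000000e+00  1.00000000e+00]]
0.025
```

View pics/scene0.png

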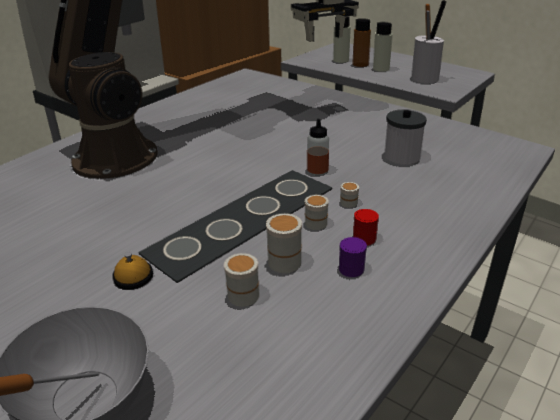

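View pics/top0.png

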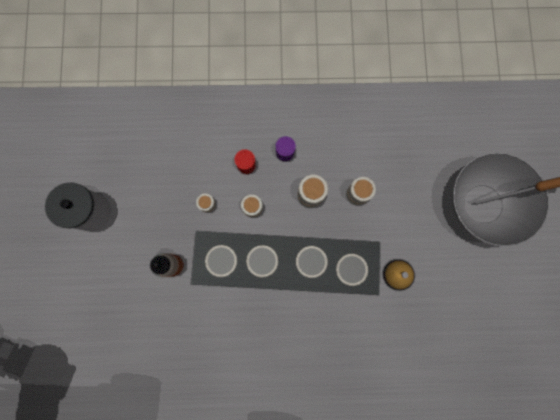

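View pics/wrist0.png

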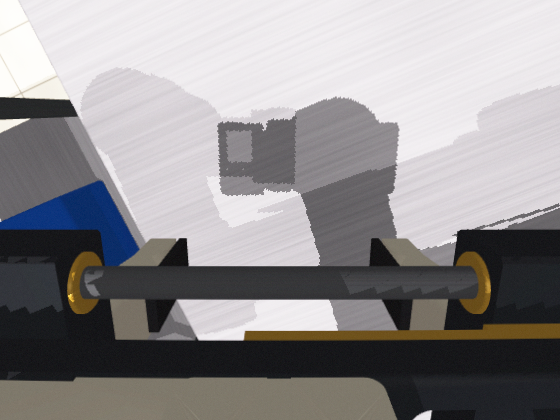

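The overhead view shows the tub candidates left to right: tub_1 at (205,202), tub_2 at (252,205), tub_4 at (313,189) and tub_3 at (363,189). The red can at (245,160) and the purple can at (285,148) are the look-alikes and get left alone. Coasters are at about (221,261), (262,261), (312,261) and (352,269). The bell is at (400,274) and the bottle at (165,264).

```bash
cat > h.py <<'E'
import numpy as np, cv2
from station import grab_frame, monitor
def ray(f,uv,view=None):
    K,k1=f["K"],f["k1"]
    p=cv2.undistortPoints(np.array([[uv]],float),K,np.array([k1,0,0,0,0.]))[0,0]
    d=np.array([p[0],p[1],1.]); V=f["view"] if view is None else view
    R,t=V[:3,:3],V[:3,3]
    return -R.T@t, R.T@d
def plane(f,uv,z,view=None):
    o,d=ray(f,uv,view); return (o+d*(z-o[2])/d[2])
def proj(f,P):
    V=f["view"]; r=cv2.projectPoints(np.array([P],float),cv2.Rodrigues(V[:3,:3])[0],V[:3,3],f["K"],np.array([f["k1"],0,0,0,0.]))[0][0,0]
    return r
def brown(f,scale=1):
    hsv=cv2.cvtColor(f["pixels"],cv2.COLOR_RGB2HSV)
    return cv2.inRange(hsv,(5,90,90),(20,220,255))
def blobs(m,amin=30):
    n,l,s,c=cv2.connectedComponentsWithStats(m)
    return [(c[i],s[i]) for i in range(1,n) if s[i][4]>=amin]
E
python3 - <<'E'
from h import *
F={n:grab_frame(n) for n in("top","scene")}
for n,f in F.items():
    print(n)
    for c,s in blobs(brown(f)): print("brown",c.round(1),s[:].tolist(),{h:plane(f,c,h)[:2].round(4).tolist() for h in(.044,.058,.074,.092)})
    hsv=cv2.cvtColor(f["pixels"],cv2.COLOR_RGB2HSV)
f=F["top"]
g=cv2.cvtColor(f["pixels"],cv2.COLOR_RGB2GRAY)
roi=np.zeros_like(g); roi[225:300,185:390]=255
m=cv2.inRange(g,75,255)&roi
for c,s in blobs(m,20): print("mat?",c,s.tolist())
print(g[261,195:390:3])
im=f["pixels"][130:310,140:420,::-1]; cv2.imwrite("pics/crop1.png",cv2.resize(im,None,fx=2.8,fy=2.8,interpolation=cv2.INTER_CUBIC))
E
```

```text
top
brown [313.1 188.1] [303, 178, 21, 21, 340] {0.044: [0.66, -0.0749], 0.058: [0.6572, -0.0734], 0.074: [0.6539, -0.0717], 0.092: [0.6502, -0.0699]}
brown [549.4 183.4] [539, 178, 21, 11, 134] {0.044: [0.6607, -0.6442], 0.058: [0.6578, -0.6342], 0.074: [0.6545, -0.6228], 0.092: [0.6508, -0.6099]}
brown [362.9 188.4] [354, 180, 18, 18, 244] {0.044: [0.6571, -0.1946], 0.058: [0.6542, -0.1914], 0.074: [0.651, -0.1877], 0.092: [0.6474, -0.1835]}
brown [204.4 201.7] [199, 196, 12, 12, 111] {0.044: [0.6318, 0.185], 0.058: [0.6294, 0.1826], 0.074: [0.6266, 0.1798], 0.092: [0.6235, 0.1766]}
brown [251.1 204.4] [244, 198, 15, 14, 168] {0.044: [0.6231, 0.0743], 0.058: [0.6208, 0.0735], 0.074: [0.6181, 0.0726], 0.092: [0.6152, 0.0716]}
brown [400.  274.9] [388, 263, 26, 25, 465] {0.044: [0.4504, -0.2701], 0.058: [0.4507, -0.2658], 0.074: [0.451, -0.2607], 0.092: [0.4514, -0.2551]}
scene
brown [224.9  64.7] [180, 46, 101, 34, 280] {0.044: [-0.2296, 0.6767], 0.058: [-0.1961, 0.6439], 0.074: [-0.1578, 0.6064], 0.092: [-0.1147, 0.5642]}
brown [349.5 185.9] [343, 183, 14, 7, 80] {0.044: [0.6353, 0
[... 669 characters left out ...]
}
brown [ 13.9 378.1] [0, 374, 30, 10, 195] {0.044: [0.5458, -0.5633], 0.058: [0.5603, -0.5656], 0.074: [0.5768, -0.5683], 0.092: [0.5954, -0.5713]}
mat? [285.94485159 260.23158666] [185, 225, 205, 75, 5458]
mat? [220.52267819 260.56155508] [204, 244, 34, 34, 926]
mat? [261.80752212 260.74668142] [245, 244, 34, 34, 904]
mat? [311.2419175  261.49275362] [295, 245, 34, 34, 897]
mat? [351.74972191 269.28698554] [335, 253, 34, 34, 899]
[ 69  69  70  92 147 118 120 123 118 122 122 117 121 147  93  67  64 120
 131 120 120 122 117 121 119 120 120 153  72  66  64  61  61  66 152 116
 118 116 118 115 114 114 119 131 113  65  64  63 146 121 112 110 109 109
 109 112 151  79  58  64  58  60 112 118 105]
```

View pics/crop1.png

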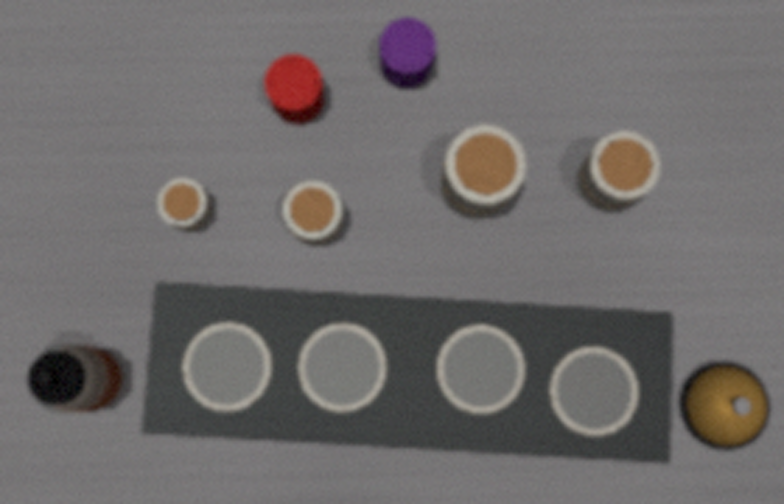

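Run:
```python
from h import *
f=grab_frame("top")
for u in [(220.5,260.6),(261.8,260.7),(311.2,261.5),(351.7,269.3)]:
    print("top",plane(f,u,.008)[:2].round(4))
f=grab_frame("scene")
g=cv2.cvtColor(f["pixels"],cv2.COLOR_RGB2GRAY)
roi=np.zeros_like(g); cv2.fillPoly(roi,[np.array([[150,250],[292,178],[325,190],[178,268]])],255)
for c,s in blobs(cv2.inRange(g,75,255)&roi,200): 
    print("mat",c.round(1),s.tolist(),plane(f,[s[0]+s[2]/2-.5,s[1]+s[3]/2-.5],.008)[:2].round(4),plane(f,c,.008)[:2].round(4))
f=grab_frame("top");hsv=cv2.cvtColor(f["pixels"],cv2.COLOR_RGB2HSV)
for nm,lo,hi in(("red",(0,150,80),(5,255,255)),("pur",(125,80,40),(150,255,255))):
    for c,s in blobs(cv2.inRange(hsv,lo,hi),50): print(nm,c,plane(f,c,.05)[:2])
```

```text
top [0.4929 0.1515]
top [0.4905 0.0518]
top [ 0.4861 -0.0679]
top [ 0.4654 -0.1653]
mat [291.7 187.6] [275, 179, 33, 17, 416] [0.4968 0.1511] [0.4999 0.1497]
mat [262.7 205. ] [246, 196, 35, 19, 531] [0.4954 0.0516] [0.4947 0.0512]
mat [223.5 228.9] [205, 218, 38, 22, 646] [ 0.4888 -0.0672] [ 0.4897 -0.0682]
mat [181.8 247.6] [163, 236, 39, 24, 736] [ 0.4686 -0.165 ] [ 0.4687 -0.1655]
red [244.44904459 159.68152866] [0.73137615 0.08863125]
pur [284.90551181 148.07349081] [ 0.75860094 -0.00930445]
```

```bash
python3 -m jog '[[[0.0237,-0.0275,0,0,0,-0.074,1],[0.0237,-0.0275,0,0,0,-0.074,1],[0.0237,-0.0275,0,0,0,-0.074,1],[0.0237,-0.0275,0,0,0,-0.074,1],[0.0237,-0.0275,0,0,0,-0.074,1],[0.0237,-0.0275,0,0,0,-0.074,1],[0.0237,-0.0275,0,0,0,-0.074,1],[0.0237,-0.0275,0,0,0,-0.074,1],[0.0237,-0.0275,0,0,0,-0.074,1],[0.0237,-0.0275,0,0,0,-0.074,1],[0.0237,-0.0275,0,0,0,-0.074,1],[0.0237,-0.0275,0,0,0,-0.074,1],[0.0237,-0.0275,0,0,0,-0.074,1],[0.0237,-0.0275,0,0,0,-0.074,1],[0.0237,-0.0275,0,0,0,-0.074,1],[0.0237,-0.0275,0,0,0,-0.074,1],[0,0,0,0,0,0,1],[0,0,0,0,0,0,1]]]' 20
python3 - <<'E'
from h import *
print(monitor.get_state())
f=grab_frame("wrist"); cv2.imwrite("pics/w1.png",f["pixels"][:,:,::-1])
f=grab_frame("top"); cv2.imwrite("pics/t1.png",f["pixels"][:,:,::-1])
E
```

```text
t: 2.65
eef_pos: [0.6336, 0.1851, 0.227]
ee_rot: [3.142, -0.0, -3.141]
force: [-0.1, -0.1, -0.6]
width: 0.0878
{'t': 2.65, 'q': array([ 5.78962861e-01,  3.34670338e-01, -2.35813262e-02, -2.29972824e-04,
       -1.21278958e+00, -5.78694939e-01]), 'qd': array([ 0.01768729, -0.00735578, -0.00467942,  0.00131447, -0.00162476,
       -0.00014308]), 'joint_efforts': array([-8.69173408e-01, -5.58312929e+01,  2.92688441e+01,  7.01837316e+00,
       -1.55997800e-02, -7.68975529e-03]), 'eef_pos': array([0.63361791, 0.18514165, 0.22698461]), 'ee_rot': array([ 3.14154630e+00, -3.22836705e-04, -3.14140533e+00]), 'force': array([-0.13304155, -0.12636763, -0.5791114 ]), 'moment': array([ 0.15801884, -0.01129995,  0.0198967 ]), 'width': 0.08779261574805391}
```

View pics/w1.png

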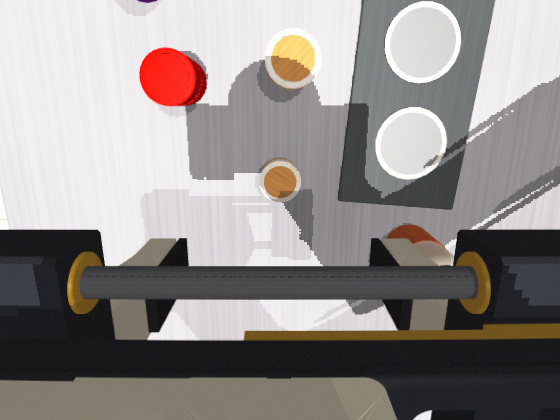

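View pics/t1.png

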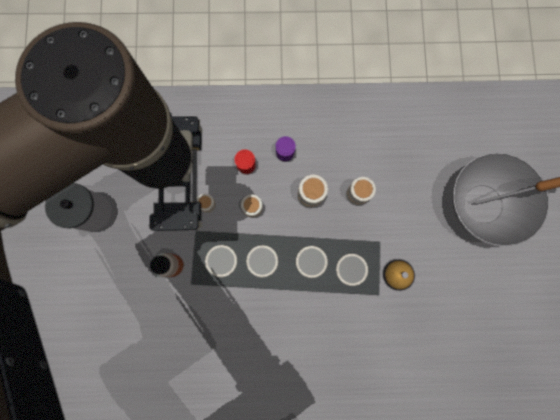

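Wrist view: tub_1's lid is at (280,180), tub_2's at (292,57) and the red can at (172,76). The jaws span world x. Next I cross-check these positions with the wrist camera.

```bash
cat >> h.py <<'E'
from scipy.spatial.transform import Rotation as Rr
def wrist():
    s=monitor.get_state(); f=grab_frame("wrist")
    T=np.eye(4); T[:3,:3]=Rr.from_euler("xyz",s["ee_rot"]).as_matrix(); T[:3,3]=s["eef_pos"]
    f["view"]=np.linalg.inv(T@f["hand_eye"]); return f
def wtubs(f,z):
    hsv=cv2.cvtColor(f["pixels"],cv2.COLOR_RGB2HSV)
    m=cv2.inRange(hsv,(8,90,60),(24,255,255)); m[235:]=0
    return [(c.round(1).tolist(),int(s[4]),plane(f,c,z)[:2].round(4).tolist()) for c,s in blobs(m,150)]
E
python3 - <<'E'
from h import *
f=wrist()
print(wtubs(f,.044));print(wtubs(f,.058))
g=cv2.cvtColor(f["pixels"],cv2.COLOR_RGB2GRAY)
for u in [(423,41.5),(411,143)]: print(plane(f,u,.008)[:2])
E
```

```text
[([292.6, 57.2], 1601, [0.622, 0.0717]), ([279.6, 180.8], 810, [0.6338, 0.1855]), ([408.2, 230.0], 309, [0.502, 0.2366])]
[([292.6, 57.2], 1601, [0.6225, 0.0735]), ([279.6, 180.8], 810, [0.6338, 0.1827]), ([408.2, 230.0], 309, [0.5075, 0.2317])]
[0.49141578 0.05175367]
[0.49425425 0.15179231]
```

```bash
python3 -m jog '[[[0,0.0003,-0.035,0,0,0,1],[0,0,-0.035,0,0,0,1],[0,0,-0.035,0,0,0,1],[0,0,-0.035,0,0,0,1],[0,0,-0.03,0,0,0,1],[0,0,-0.015,0,0,0,1],[0,0,-0.01,0,0,0,1],[0,0,0,0,0,0,1],[0,0,0,0,0,0,0.3],[0,0,0,0,0,0,0.3],[0,0,0,0,0,0,0.3],[0,0,0,0,0,0,0.3],[0,0,0,0,0,0,0.3],[0,0,0,0,0,0,0.3]]]' 20
```

```text
t: 4.55
eef_pos: [0.6338, 0.1854, 0.0322]
ee_rot: [-3.142, -0.0, 3.142]
force: [-0.3, 0.2, 0.6]
width: 0.0395
```

```bash
python3 -m jog '[[[0,0,0.02,0,0,0,0.3],[0,0,0.05,0,0,0,0.3],[0,0,0.05,0,0,0,0.3],[-0.006,-0.012,0,0,0,0,0.3],[-0.0128,-0.027,0,0,0,0,0.3],[-0.0128,-0.027,0,0,0,0,0.3],[-0.0128,-0.027,0,0,0,0,0.3],[-0.0128,-0.027,0,0,0,0,0.3],[-0.0128,-0.027,0,0,0,0,0.3],[-0.0128,-0.027,0,0,0,0,0.3],[-0.0128,-0.027,0,0,0,0,0.3],[-0.0128,-0.027,0,0,0,0,0.3],[-0.0128,-0.027,0,0,0,0,0.3],[-0.0128,-0.027,0,0,0,0,0.3],[-0.0128,-0.027,0,0,0,0,0.3],[-0.0128,-0.027,0,0,0,0,0.3],[-0.007,-0.015,0,0,0,0,0.3],[0,0,0,0,0,0,0.3],[0,0,0,0,0,0,0.3]]]' 20
python3 - <<'E'
from h import *
f=wrist(); cv2.imwrite("pics/w2.png",f["pixels"][:,:,::-1])
E
```

```text
t: 6.92
eef_pos: [0.4675, -0.1655, 0.1522]
ee_rot: [3.142, 0.0, 3.141]
force: [-0.2, 0.0, -0.3]
width: 0.0392
```

View pics/w2.png

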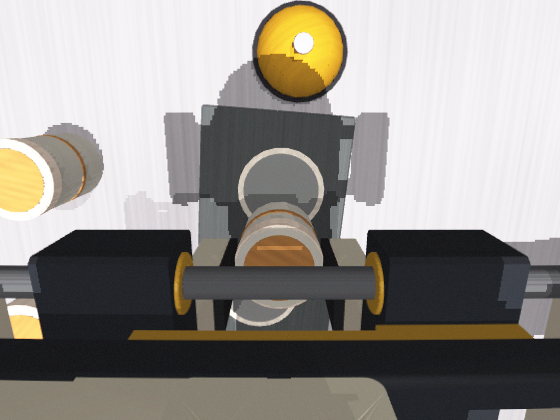

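The tub hangs upright between the jaws. The coaster beside the bell is centred near (281,189), with the bell at (302,50). I'll check that coaster's position from the visible ring.

Run:
```python
from h import *
f=wrist()
for u in [(238.5,188),(323.5,188),(281,148.5),(281,189)]: print(plane(f,u,.008)[:2].round(4))
```

```text
[ 0.504  -0.1671]
[ 0.4296 -0.167 ]
[ 0.4668 -0.2014]
[ 0.4668 -0.1661]
```

```bash
python3 -m jog '[[[-0.0005,0.0005,-0.03,0,0,0,0.3],[0,0,-0.03,0,0,0,0.3],[0,0,-0.025,0,0,0,0.3],[0,0,-0.015,0,0,0,0.3],[0,0,-0.008,0,0,0,0.3],[0,0,-0.0035,0,0,0,0.3],[0,0,0,0,0,0,0.3],[0,0,0,0,0,0,0.3]]]'
```

```text
t: 8.02
eef_pos: [0.4672, -0.1651, 0.0412]
ee_rot: [-3.142, 0.001, -3.141]
force: [0.7, -0.3, 0.3]
width: 0.0395
```

```bash
python3 -m jog '[[[0,0,-0.001,0,0,0,0.3],[0,0,0,0,0,0,0.3],[0,0,0,0,0,0,0.6],[0,0,0,0,0,0,1],[0,0,0,0,0,0,1],[0,0,0,0,0,0,1],[0,0,0.03,0,0,0,1],[0,0,0.04,0,0,0,1],[0,0,0.04,0,0,0,1],[0.0155,0.0239,0,0,0,0,1],[0.0155,0.0239,0,0,0,0,1],[0.0155,0.0239,0,0,0,0,1],[0.0155,0.0239,0,0,0,0,1],[0.0155,0.0239,0,0,0,0,1],[0.0155,0.0239,0,0,0,0,1],[0.0155,0.0239,0,0,0,0,1],[0.0155,0.0239,0,0,0,0,1],[0.0155,0.0239,0,0,0,0,1],[0.0155,0.0239,0,0,0,0,1]]]' 20
python3 -m jog '[[[0,0,0,0,0,0,1],[0,0,0,0,0,0,1]]]' 20
python3 - <<'E'
from h import *
f=wrist(); cv2.imwrite("pics/w3.png",f["pixels"][:,:,::-1])
f=grab_frame("scene"); cv2.imwrite("pics/s3.png",f["pixels"][:,:,::-1])
E
```

```text
t: 10.4
eef_pos: [0.6227, 0.0755, 0.1495]
ee_rot: [-3.141, -0.0, -3.142]
force: [0.2, -0.2, 0.7]
width: 0.0874
t: 10.65
eef_pos: [0.6216, 0.0742, 0.1492]
ee_rot: [-3.141, -0.001, -3.141]
force: [0.4, 0.1, 0.4]
width: 0.0876
```

View pics/w3.png

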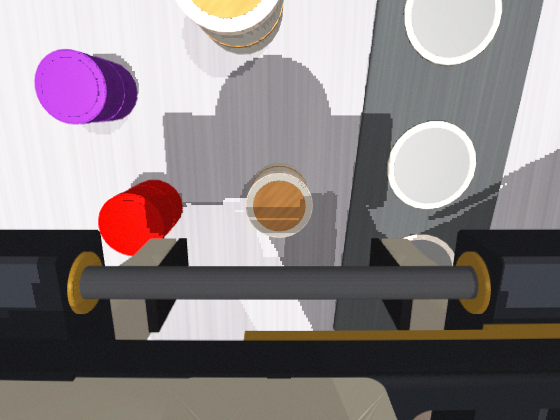

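View pics/s3.png

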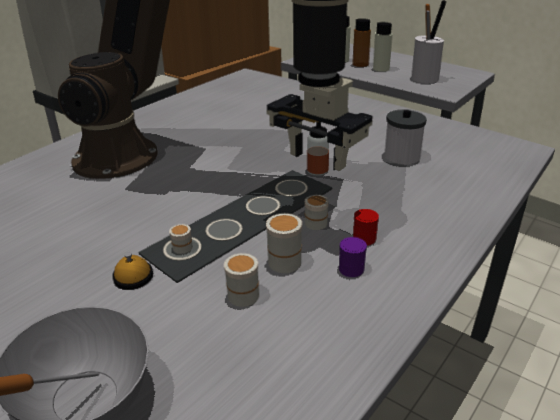

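Tub_1 stands upright in the middle of the coaster beside the bell. In the wrist view tub_2's lid is at (280,203), with the red can at (135,220) and the purple can at (70,87). Measuring tub_2 and coaster B, which is at about (432,165).

Run:
```python
from h import *
f=wrist()
print(wtubs(f,.058)); print(plane(f,(432,164.5),.008)[:2], plane(f,(453,20),.008)[:2])
```

```text
[([225.9, 7.3], 955, [0.6563, -0.0587]), ([251.5, 36.1], 156, [0.6402, -0.0415]), ([278.7, 206.2], 2074, [0.6226, 0.0737])]
[0.49125135 0.05077601] [ 0.48657475 -0.06271579]
```

```bash
python3 -m jog '[[[0.0005,-0.0005,-0.03,0,0,0,1],[0,0,-0.03,0,0,0,1],[0,0,-0.025,0,0,0,1],[0,0,-0.015,0,0,0,1],[0,0,-0.005,0,0,0,1],[0,0,0,0,0,0,1],[0,0,0,0,0,0,0.4],[0,0,0,0,0,0,0.4],[0,0,0,0,0,0,0.4],[0,0,0,0,0,0,0.4],[0,0,0,0,0,0,0.4],[0,0,0,0,0,0,0.4]]]' 20
```

```text
t: 12.3
eef_pos: [0.6222, 0.0734, 0.0447]
ee_rot: [-3.142, 0.0, -3.142]
force: [-0.8, 0.1, 1.6]
width: 0.0472
```

```bash
python3 -m jog '[[[0,0,0.02,0,0,0,0.4],[0,0,0.05,0,0,0,0.4],[0,0,0.05,0,0,0,0.4],[-0.0085,-0.0088,0,0,0,0,0.4],[-0.0168,-0.0176,0,0,0,0,0.4],[-0.0168,-0.0176,0,0,0,0,0.4],[-0.0168,-0.0176,0,0,0,0,0.4],[-0.0168,-0.0176,0,0,0,0,0.4],[-0.0168,-0.0176,0,0,0,0,0.4],[-0.0168,-0.0176,0,0,0,0,0.4],[-0.0168,-0.0176,0,0,0,0,0.4],[-0.0085,-0.009,0,0,0,0,0.4],[0,0,0,0,0,0,0.4],[0,0,0,0,0,0,0.4]]]' 20
python3 - <<'E'
from h import *
f=wrist(); cv2.imwrite("pics/w4.png",f["pixels"][:,:,::-1])
E
```

```text
t: 14.05
eef_pos: [0.4882, -0.0674, 0.1648]
ee_rot: [3.142, 0.001, -3.141]
force: [0.7, -0.9, -0.8]
width: 0.0476
```

View pics/w4.png

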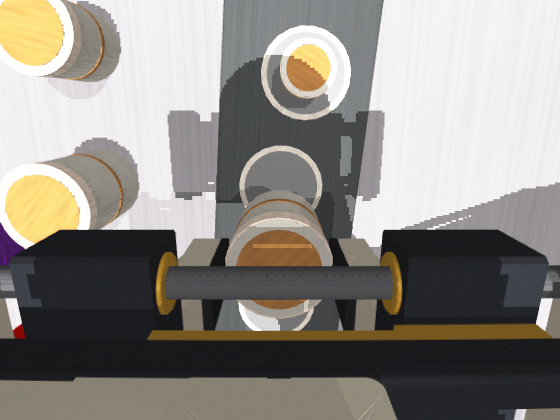

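Tub_2 is held upright above coaster B, whose ring spans columns 240–322 with its top at row 146. Tub_1 sits on its coaster at (306,70).

Run:
```python
from h import *
f=wrist()
for u in [(239.5,186),(321.5,186),(281,146)]: print(plane(f,u,.008)[:2].round(4))
print("tub1",wtubs(f,.052)); print("mat A",plane(f,(306,72),.008)[:2])
```

```text
[ 0.5252 -0.0681]
[ 0.4505 -0.0681]
[ 0.4874 -0.1043]
tub1 [([30.1, 30.5], 3509, [0.6666, -0.1913]), ([94.4, 48.1], 254, [0.6215, -0.179]), ([307.9, 67.5], 1592, [0.4683, -0.1651]), ([110.5, 182.4], 214, [0.6215, -0.0807]), ([40.4, 206.0], 3570, [0.681, -0.0615]), ([279.7, 208.8], 257, [0.4887, -0.0591])]
mat A [ 0.46643235 -0.16617623]
```

```bash
python3 -m jog '[[[-0.0005,0,-0.03,0,0,0,0.4],[0,0,-0.03,0,0,0,0.4],[0,0,-0.025,0,0,0,0.4],[0,0,-0.015,0,0,0,0.4],[0,0,-0.008,0,0,0,0.4],[0,0,-0.0038,0,0,0,0.4],[0,0,0,0,0,0,0.4],[0,0,0,0,0,0,0.4]]]'
```

```text
t: 15.15
eef_pos: [0.4876, -0.0675, 0.0533]
ee_rot: [3.141, 0.001, -3.142]
force: [-0.5, 0.5, -0.6]
width: 0.0474
```

```bash
python3 -m jog '[[[0,0,-0.0005,0,0,0,0.4],[0,0,0,0,0,0,0.7],[0,0,0,0,0,0,1],[0,0,0,0,0,0,1],[0,0,0,0,0,0,1],[0,0,0.025,0,0,0,1],[0,0,0.045,0,0,0,1],[0,0,0.045,0,0,0,1],[0.0204,-0.0003,0,0,0,0,1],[0.0204,-0.0003,0,0,0,0,1],[0.0204,-0.0003,0,0,0,0,1],[0.0204,-0.0003,0,0,0,0,1],[0.0204,-0.0003,0,0,0,0,1],[0.0204,-0.0003,0,0,0,0,1],[0.0204,-0.0003,0,0,0,0,1],[0.0204,-0.0003,0,0,0,0,1],[0,0,0,0,0,0,1],[0,0,0,0,0,0,1]]]' 20
python3 - <<'E'
from h import *
f=wrist(); cv2.imwrite("pics/w5.png",f["pixels"][:,:,::-1]); print(wtubs(f,.092)); print(wtubs(f,.074))
f=grab_frame("scene"); cv2.imwrite("pics/s5.png",f["pixels"][:,:,::-1])
E
```

```text
t: 17.4
eef_pos: [0.6497, -0.07, 0.1669]
ee_rot: [3.142, -0.001, 3.141]
force: [-0.6, -0.5, 0.1]
width: 0.0876
[([276.2, 32.6], 3777, [0.6522, -0.1839]), ([486.9, 78.6], 184, [0.5195, -0.1577]), ([526.3, 73.1], 1475, [0.4947, -0.1613]), ([450.3, 187.4], 163, [0.5344, -0.0875]), ([277.4, 208.4], 3598, [0.6517, -0.0729]), ([490.6, 206.2], 1822, [0.5046, -0.0742])]
[([276.2, 32.6], 3777, [0.6523, -0.1874]), ([486.9, 78.6], 184, [0.5093, -0.1592]), ([526.3, 73.1], 1475, [0.4827, -0.163]), ([450.3, 187.4], 163, [0.5254, -0.0835]), ([277.4, 208.4], 3598, [0.6518, -0.0678]), ([490.6, 206.2], 1822, [0.4933, -0.0692])]
```

View pics/w5.png

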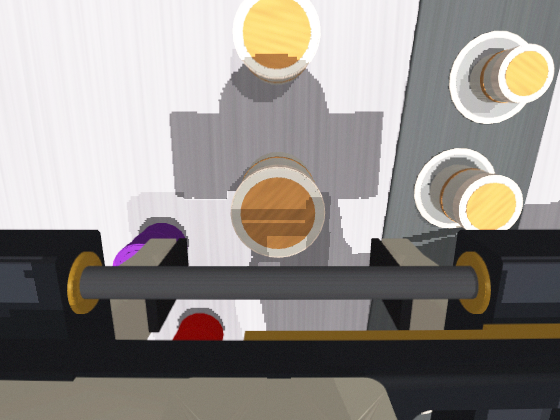

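View pics/s5.png

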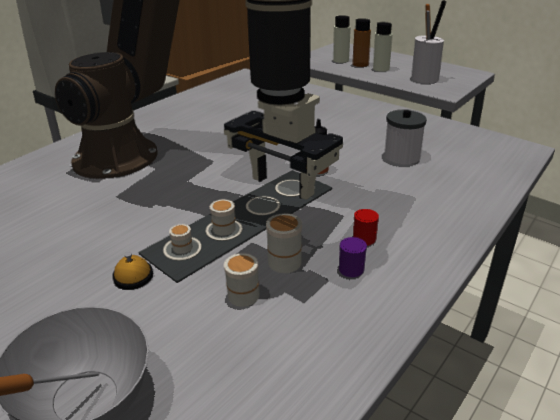

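Tub_2 stands on coaster B. Tub_4's lid is centred at about (278,210), directly ahead of the jaws. Tub_3 is at (276,33), and the purple can at (145,245) is clear of the fingers.

```bash
python3 -m jog '[[[0.002,-0.0005,-0.025,0,0,0,1],[0,0,-0.03,0,0,0,1],[0,0,-0.025,0,0,0,1],[0,0,-0.015,0,0,0,1],[0,0,-0.005,0,0,0,1],[0,0,0,0,0,0,1],[0,0,0,0,0,0,0.6],[0,0,0,0,0,0,0.6],[0,0,0,0,0,0,0.6],[0,0,0,0,0,0,0.6],[0,0,0,0,0,0,0.6]]]' 20
```

```text
t: 18.88
eef_pos: [0.6522, -0.0705, 0.0677]
ee_rot: [-3.142, -0.0, -3.142]
force: [-2.0, 0.4, 4.4]
width: 0.0637
```

```bash
python3 -m jog '[[[0,0,0.02,0,0,0,0.6],[0,0,0.04,0,0,0,0.6],[0,0,0.04,0,0,0,0.6],[-0.0079,0.0111,0,0,0,0,0.6],[-0.0158,0.0222,0,0,0,0,0.6],[-0.0158,0.0222,0,0,0,0,0.6],[-0.0158,0.0222,0,0,0,0,0.6],[-0.0158,0.0222,0,0,0,0,0.6],[-0.0158,0.0222,0,0,0,0,0.6],[-0.0158,0.0222,0,0,0,0,0.6],[-0.0158,0.0222,0,0,0,0,0.6],[-0.0158,0.0222,0,0,0,0,0.6],[-0.0158,0.0222,0,0,0,0,0.6],[-0.0079,0.0111,0,0,0,0,0.6],[0,0,0,0,0,0,0.6],[0,0,0,0,0,0,0.6]]]' 20
python3 - <<'E'
from h import *
f=wrist(); cv2.imwrite("pics/w6.png",f["pixels"][:,:,::-1])
f=grab_frame("scene"); cv2.imwrite("pics/s6.png",f["pixels"][:,:,::-1])
E
```

```text
t: 20.88
eef_pos: [0.4944, 0.1512, 0.167]
ee_rot: [-3.141, -0.0, 3.142]
force: [-0.4, 0.3, -1.9]
width: 0.0639
```

View pics/w6.png

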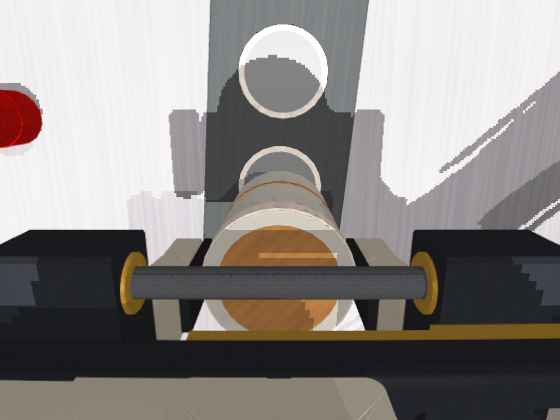

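View pics/s6.png

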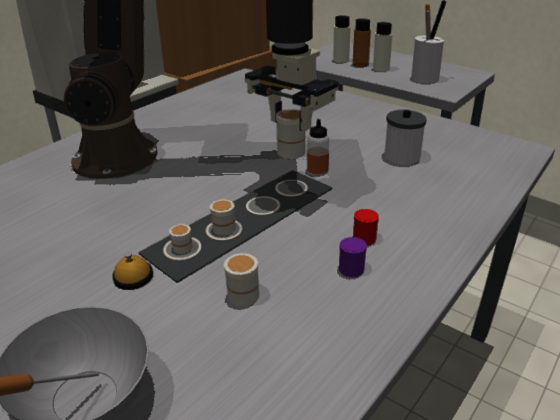

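Tub_4 hangs upright above the end coaster, whose ring shows at (280,185) in the wrist view, and the bottle is clear. Lowering.

```bash
python3 -m jog '[[[0,0,-0.025,0,0,0,0.6],[0,0,-0.025,0,0,0,0.6],[0,0,-0.02,0,0,0,0.6],[0,0,-0.012,0,0,0,0.6],[0,0,-0.006,0,0,0,0.6],[0,0,-0.003,0,0,0,0.6],[0,0,0,0,0,0,0.6],[0,0,0,0,0,0,0.6]]]'
```

```text
t: 21.98
eef_pos: [0.4946, 0.1517, 0.0769]
ee_rot: [3.141, 0.001, -3.141]
force: [-0.0, -0.3, -2.5]
width: 0.0636
```

```bash
python3 -m jog '[[[0,0,-0.0012,0,0,0,0.6],[0,0,0,0,0,0,0.6],[0,0,0,0,0,0,0.8],[0,0,0,0,0,0,1],[0,0,0,0,0,0,1],[0,0,0,0,0,0,1],[0,0,0.025,0,0,0,1],[0,0,0.045,0,0,0,1],[0,0,0.03,0,0,0,1],[0.0157,-0.0339,0,0,0,0,1],[0.0157,-0.0339,0,0,0,0,1],[0.0157,-0.0339,0,0,0,0,1],[0.0157,-0.0339,0,0,0,0,1],[0.0157,-0.0339,0,0,0,0,1],[0.0157,-0.0339,0,0,0,0,1],[0.0157,-0.0339,0,0,0,0,1],[0.0157,-0.0339,0,0,0,0,1],[0.0157,-0.0339,0,0,0,0,1],[0.0157,-0.0339,0,0,0,0,1]]]' 20
python3 -m jog '[[[0,0,0,0,0,0,1],[0,0,0,0,0,0,1]]]' 20
python3 - <<'E'
from h import *
f=wrist(); cv2.imwrite("pics/w7.png",f["pixels"][:,:,::-1]); print(wtubs(f,.074))
f=grab_frame("scene"); cv2.imwrite("pics/s7.png",f["pixels"][:,:,::-1])
E
```

```text
t: 24.35
eef_pos: [0.6517, -0.1887, 0.1749]
ee_rot: [3.142, -0.0, -3.142]
force: [0.2, 0.8, 0.3]
width: 0.0878
t: 24.6
eef_pos: [0.6509, -0.1874, 0.1747]
ee_rot: [3.141, -0.001, 3.141]
force: [0.5, -0.2, 0.1]
width: 0.0879
[([507.8, 83.0], 4497, [0.4909, -0.2743]), ([278.1, 202.6], 2647, [0.6526, -0.1876]), ([498.0, 218.1], 792, [0.4825, -0.1748])]
```

View pics/w7.png

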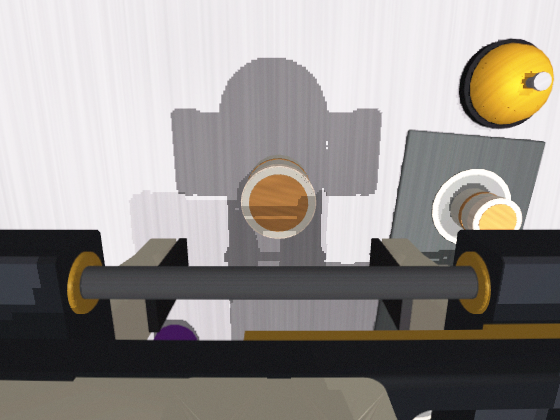

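View pics/s7.png

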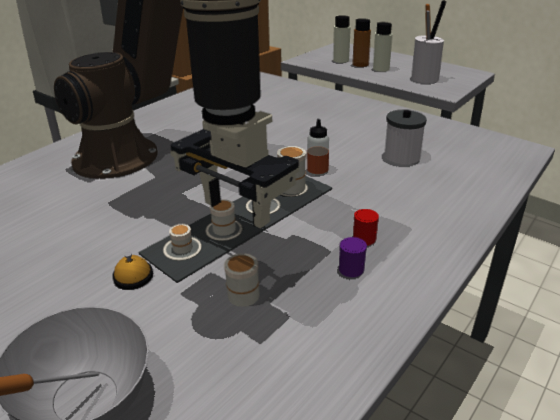

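Tub_4 stands on the coaster at the bottle end. Tub_3's lid is at (278,202), which puts it at (0.6525, -0.1875) and lined up with the gripper.

```bash
python3 -m jog '[[[0.0015,0,-0.03,0,0,0,1],[0,0,-0.035,0,0,0,1],[0,0,-0.03,0,0,0,1],[0,0,-0.018,0,0,0,1],[0,0,-0.008,0,0,0,1],[0,0,0,0,0,0,1],[0,0,0,0,0,0,0.5],[0,0,0,0,0,0,0.5],[0,0,0,0,0,0,0.5],[0,0,0,0,0,0,0.5],[0,0,0,0,0,0,0.5],[0,0,0,0,0,0,0.5]]]' 20
```

```text
t: 26.2
eef_pos: [0.6528, -0.1876, 0.0545]
ee_rot: [-3.141, 0.0, -3.142]
force: [-1.3, 0.2, 3.4]
width: 0.0556
```

```bash
python3 -m jog '[[[0,0,0.02,0,0,0,0.5],[0,0,0.05,0,0,0,0.5],[0,0,0.05,0,0,0,0.5],[-0.0081,0.012,0,0,0,0,0.5],[-0.0161,0.0239,0,0,0,0,0.5],[-0.0161,0.0239,0,0,0,0,0.5],[-0.0161,0.0239,0,0,0,0,0.5],[-0.0161,0.0239,0,0,0,0,0.5],[-0.0161,0.0239,0,0,0,0,0.5],[-0.0161,0.0239,0,0,0,0,0.5],[-0.0161,0.0239,0,0,0,0,0.5],[-0.0161,0.0239,0,0,0,0,0.5],[-0.0161,0.0239,0,0,0,0,0.5],[-0.008,0.012,0,0,0,0,0.5],[0,0,0,0,0,0,0.5],[0,0,0,0,0,0,0.5]]]' 20
python3 - <<'E'
from h import *
f=wrist(); cv2.imwrite("pics/w8.png",f["pixels"][:,:,::-1])
E
```

```text
t: 28.2
eef_pos: [0.492, 0.0514, 0.1739]
ee_rot: [-3.141, -0.0, -3.142]
force: [-0.3, -0.2, -1.2]
width: 0.0554
```

View pics/w8.png

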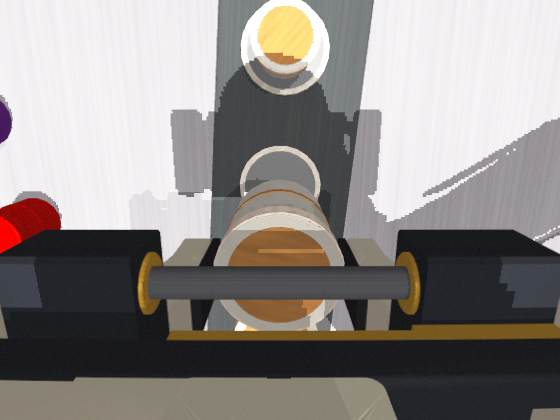

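Tub_3 is upright above coaster C, with the ring's top edge at about (280,147). Lowering.

```bash
python3 -m jog '[[[0,0.0003,-0.03,0,0,0,0.5],[0,0,-0.03,0,0,0,0.5],[0,0,-0.025,0,0,0,0.5],[0,0,-0.015,0,0,0,0.5],[0,0,-0.007,0,0,0,0.5],[0,0,-0.0038,0,0,0,0.5],[0,0,0,0,0,0,0.5],[0,0,0,0,0,0,0.5]]]'
```

```text
t: 29.25
eef_pos: [0.4922, 0.052, 0.0639]
ee_rot: [3.141, 0.001, -3.142]
force: [-0.4, -0.3, -1.0]
width: 0.0554
```

Now lower the last 1.2 mm, release, rise, and back off to the left and up for a clear overhead view.

```bash
python3 -m jog '[[[0,0,-0.0012,0,0,0,0.5],[0,0,0,0,0,0,0.5],[0,0,0,0,0,0,0.75],[0,0,0,0,0,0,1],[0,0,0,0,0,0,1],[0,0,0,0,0,0,1],[0,0,0.025,0,0,0,1],[0,0,0.045,0,0,0,1],[0,0,0.05,0,0,0,1],[0,0,0.05,0,0,0,1],[0,0.03,0.01,0,0,0,1],[0,0.04,0,0,0,0,1],[0,0.04,0,0,0,0,1],[0,0.04,0,0,0,0,1],[0,0.04,0,0,0,0,1],[0,0.04,0,0,0,0,1],[0,0.04,0,0,0,0,1],[0,0.04,0,0,0,0,1],[0,0,0,0,0,0,1]]]'
python3 - <<'E'
from h import *
A={1:(.467,-.1652,.052),2:(.4877,-.0677,.066),3:(.4918,.0517,.082),4:(.4943,.1515,.1)}
for n in("top","scene"):
    f=grab_frame(n); cv2.imwrite(f"pics/{n}9.png",f["pixels"][:,:,::-1])
    for c,s in blobs(brown(f)):
        for k,(x,y,h) in A.items():
            p=plane(f,c,h)
            if abs(p[0]-x)<.02 and abs(p[1]-y)<.02: print(n,k,p[:2].round(4),"off mm",((p[:2]-[x,y])*1e3).round(1),s.tolist())
E
```

```text
t: 31.62
eef_pos: [0.4915, 0.3642, 0.2412]
ee_rot: [-3.141, -0.001, -3.139]
force: [-0.3, -1.4, -0.2]
width: 0.0879
top 4 [0.4939 0.1523] off mm [-0.4  0.8] [204, 249, 22, 22, 374]
top 3 [0.4917 0.0517] off mm [-0.1  0. ] [252, 251, 18, 18, 263]
top 2 [ 0.4872 -0.0673] off mm [-0.5  0.4] [306, 253, 15, 16, 181]
top 1 [ 0.4672 -0.1655] off mm [ 0.2 -0.3] [350, 263, 12, 12, 119]
scene 4 [0.4974 0.1525] off mm [3.1 1. ] [281, 147, 22, 10, 176]
scene 3 [0.4948 0.0522] off mm [3.  0.5] [252, 171, 20, 10, 159]
scene 2 [ 0.49   -0.0673] off mm [2.3 0.4] [213, 201, 18, 10, 143]
scene 1 [ 0.4688 -0.1644] off mm [1.8 0.8] [172, 225, 16, 9, 112]
```

View pics/top9.png

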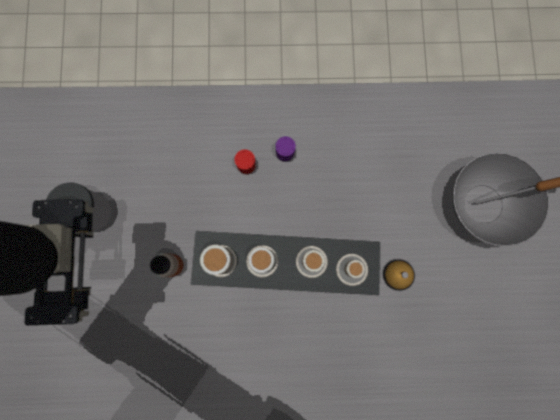

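View pics/scene9.png

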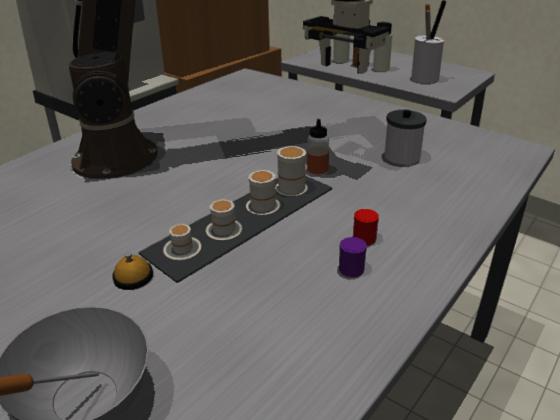

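The tubs stand upright and centred, smallest to largest from the bell at (400,274) to the bottle at (165,264). The bell, bottle and both look-alikes are at the same pixels as in the first picture. Arm is clear, so I'm handing in.

```bash
python3 -c "
from station import job_done; print(job_done())"
```

```text
the job is handed in; nothing more can be done
None
```

All four tubs are on the coasters in order of size, smallest next to the bell and largest next to the squeeze bottle. I handed the job in at about 32 s of the 106 s allowed.

- **Centring:** in the overhead camera each tub is within 1 mm of its measured coaster centre. The scene camera reads 2–3 mm further out in x, but it read the empty coasters about 2 mm further out too. I take that as calibration bias, not a placing error.
- **Final pictures:** all four tubs are upright. The bell, the bottle and the red and purple look-alikes are where they started, and the gripper is open and touching nothing.
- **Forces:** the readings printed after each move stayed below about 5 N. No check failed.

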